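# Lay the loose apples in the fruit tray, one to a hollow

### The arm

A 6-joint arm with a two-finger parallel gripper is mounted at the origin on the work surface. World frame = base frame: x ahead of the robot, y to its left, z up, the work surface at z = 0. Lengths are in m, angles in rad, forces in N, time in s.
With the tool pointing down it reaches from about 0.325 to 0.85 m from the base axis. Payload 15.5 kg.
Tool frame: the origin (TCP) lies on the centre line of the jaws, within the pads' length; the fingertips stand 11 mm ahead of it and the grasp point (between the pads) lies 8 mm behind it; z points along the fingers, y is the line along which they close (so a half turn about z gives the same grasp; the last joint's range is limited). The gripper opens to 91 mm and grips with 3 to 60 N. Pads are 32 mm wide; open, the fingers measure 118 mm over their backs; the gripper's body (76 mm by 178 mm) begins 60 mm behind the grasp point.
Start: joints at [-1.214, 0.494, 1.345, -0, 1.302, -0.096], TCP at [0.273, -0.562, 0.225] pointing down, gripper open.
Joint ranges: [-2.91, 2.91], [-0.82, 2.16], [0.22, 2.67], [-1.22, 4.37], [0.12, 2.79], [-3.08, 3.08]. Speed limits (rad/s): [1.89, 1.89, 2.57, 3.01, 3.01, 3.01].

### API

Orientations are given as a unit quaternion [w, x, y, z].
In Python, from cell import ctrl gives the robot as it stands. Calls block until the motion is done:
- ctrl.move_to(position, orientation): joint-space move of the TCP to a pose.
- ctrl.move_l(position, attitude=None, vel=0.15): straight line of the TCP; attitude=None keeps the orientation; vel is the mean speed in m/s.
- ctrl.move_joints(angles): joint-space move.
- ctrl.move_gripper(opening, grip_force=None): opening from 0.0 (shut) to 1.0 (fully open); grip_force is the grip in N (None keeps the last); returns when the fingers have stopped.
- ctrl.sleep(seconds).
- ctrl.solve_ik(position, orientation): joint angles nearest the present ones, or None.
- ctrl.read_state(): the state.
- ctrl.capture(name): name is "scene" or "top"; returns a dict with "image" (400x640x3 uint8, red, green, blue), "z_map" (400x640 float32, m along the optical axis (not along the pixel's ray), 0 where there is no reading), "mtx" (3x3 intrinsics, pixels), "R" (3x3) and "t" (3): a world point X has camera coordinates R X + t. Camera axes: x right, y down, z forward; pixel columns grow to the right and rows downward; lengths in m; the calibration is good to about 2 mm. A picture is of the moment at which its call begins.
A pose or a line that the arm cannot do raises ctrl.Unreachable and nothing moves.
- ctrl.finish_job(): hands the job in, once; it reports no verdict.
Trained networks look in the newest picture that a camera, given by its name, has taken for a name from the list of things; names that differ only in an ending like _2 or _b are one class to them, and where a whole thing is asked for, a point or a joint stands for the part that bears it (a point fixed in the world has none). Each returns a list of dicts, best first, with "score" (0 to 1); they miss things now and then, are a little off and sometimes report something else, mostly with a low value. They report only what shows in the picture. A call takes as long as a camera call.
- ctrl.look_for(camera, query): "centre" ([x, y, z] in m, in world coordinates, good to about 4 mm: the middle of the surface that is visible of it).
- ctrl.outline_of(camera, query): "pixels" (400x640 bool, what is visible of it).
The state is a dict: "clock": time; "joint_pos": joint angles; "joint_velocities": joint speeds; "joint_torque": joint torques, N m; "ee_pos": TCP position; "orientation": TCP orientation; "wrist_force": force on the tool from outside, world axes, zero at the start; "wrist_torque": the same for the moment, N m; "gripper_width": opening from 0.0 (shut) to 1.0 (fully open).
Only numpy, scipy, OpenCV 4.12 (cv2) and the standard library are available. Lean on these libraries where they do the work, as an engineer would, in place of code of your own. Each camera call takes 0.05 s, during which the arm holds its last target. There are 200 camera calls.

### The job

Put the apples away in the moulded fruit tray in the crate: gently set the three from the lower tier of the wire rack and the one standing on the floor into the empty hollows, one apple to each hollow, so that none touch. Do not drop or knock them, or they will bruise. Leave the two apples already in the tray where they are, and leave the jam jar, funnel, bottle and flattened can as they stand.

Things in the scene. Friction and masses are not known exactly. Their poses are not given: they have to be found in the camera images.
- apple1_c (a point): Centre of a loose apple: a small, firm, slightly flattened round fruit, 56 mm across, 50 mm tall, about 95 g, standing on a flat underside 18 mm across, its centre 26 mm above what it stands on. It rolls if knocked. This one stands on the floor.
- apple2_c (a point): Centre of a like apple, in the rack's lower tier, standing on its wire floor near the front lip, partly under the upper tier.
- apple3_c (a point): Centre of a like apple, in the rack's lower tier, standing on its wire floor near the front lip, partly under the upper tier.
- apple4_c (a point): Centre of a like apple, in the rack's lower tier, standing on its wire floor near the front lip, partly under the upper tier.
- apple5_c (a point): Centre of a like apple, already in hollow 2 of the fruit tray.
- apple6_c (a point): Centre of a like apple, already in hollow 6 of the fruit tray.
- rack: Chrome wire vegetable rack standing on the floor, fixed, two tiers, 370 mm wide (its y), 240 mm deep (its x). Origin under its middle at floor level. Its open front faces -x of its own frame. Upright rods of 8 mm stand at x = -75 and +120, y = +-185 mm.
- rack_lip (a point): Middle of the front lip of the rack's lower tier, 50 mm above the room's floor, at x = -120 mm in the rack's frame; the lip runs along the rack's y, its wire tops out 3 mm higher. The sides rise from lip height here to 120 mm at x = -75 mm.
- rack_floor (a point): Point on the wire floor of the lower tier, 22 mm above the room's floor, 60 mm behind the front lip, in the middle of the width. The three apples stand near the line through it along the rack's y, 50 to 74 mm behind the lip and 80 to 120 mm apart; the end ones are at least 70 mm from the sides.
- rack_upper_edge (a point): Middle of the front lower edge of the rack's upper tier, 198 mm above the room's floor, 45 mm behind the lower lip. The upper tier runs back from here, its front 258 and its back 303 mm high. It reaches over the middles of the apples below: they are got at slantwise from the front, 30 to 45 degrees from vertical.
- crate: Low grey plastic folding crate with hinged sides, all four up; fixed. Origin under its middle; outside 280 mm (its x) by 370 mm (its y), sides 120 mm high and 6 mm thick, its floor 8 mm thick. The fruit tray lies in it.
- tray: Moulded grey pulp fruit tray on the crate's floor, fixed, 176 mm (its x) by 260 mm (its y), 2 by 3 hollows 84 mm apart. Origin under its middle. Hollows 1, 2, 3: row at x = -42 mm, y = +84, 0, -84; 4, 5, 6: row at x = +42 mm, same y. From a hollow along the tray's x and y the rim is a low saddle 12 mm above the underside, 28 mm wide (room for fingers); on the diagonals it rises to 26 mm.
- hollow1 (a point): Middle of the flat bottom (24 mm across, 5 mm above the tray's underside) of hollow 1, empty. An apple seated in a hollow has its centre 24 to 29 mm above this point.
- hollow2 (a point): Middle of the flat bottom (24 mm across, 5 mm above the tray's underside) of hollow 2, which already holds an apple. An apple seated in a hollow has its centre 24 to 29 mm above this point.
- hollow3 (a point): Middle of the flat bottom (24 mm across, 5 mm above the tray's underside) of hollow 3, empty. An apple seated in a hollow has its centre 24 to 29 mm above this point.
- hollow4 (a point): Middle of the flat bottom (24 mm across, 5 mm above the tray's underside) of hollow 4, empty. An apple seated in a hollow has its centre 24 to 29 mm above this point.
- hollow5 (a point): Middle of the flat bottom (24 mm across, 5 mm above the tray's underside) of hollow 5, empty. An apple seated in a hollow has its centre 24 to 29 mm above this point.
- hollow6 (a point): Middle of the flat bottom (24 mm across, 5 mm above the tray's underside) of hollow 6, which already holds an apple. An apple seated in a hollow has its centre 24 to 29 mm above this point.
- jar_c (a point): Centre (52 mm up) of a standing glass jam jar with a steel lid, 68 mm across, 105 mm tall, 240 g. To be left alone.
- funnel_c (a point): Centre (56 mm up) of a black plastic funnel standing mouth down, 102 mm across at the foot with a small tab to 63 mm from its axis, 112 mm tall. To be left alone.
- bottle_c (a point): Centre (100 mm up) of a standing empty clear PET bottle, 64 mm across, 202 mm tall, very light. To be left alone.
- can_c (a point): Centre (8 mm up) of an aluminium can trodden flat, a disc 68 mm across and 16 mm thick. To be left alone.

How it is judged:
At the end, for the whole second after the job is handed in: Each of the six hollows holds one apple, seated (its centre within 12 mm sideways of the hollow's middle and 15 to 35 mm above its bottom) and at rest (under 0.02 m/s): the two that were there still in hollows 2 and 6, the four others in hollows 1, 3, 4 and 5 in any order (((horizontal distance between apple1_c and hollow1 below 0.012 m and z of apple1_c in the frame of hollow1 between 0.015 and 0.035 m) or (horizontal distance between apple2_c and hollow1 below 0.012 m and z of apple2_c in the frame of hollow1 between 0.015 and 0.035 m) or (horizontal distance between apple3_c and hollow1 below 0.012 m and z of apple3_c in the frame of hollow1 between 0.015 and 0.035 m) or (horizontal distance between apple4_c and hollow1 below 0.012 m and z of apple4_c in the frame of hollow1 between 0.015 and 0.035 m)) and ((horizontal distance between apple1_c and hollow3 below 0.012 m and z of apple1_c in the frame of hollow3 between 0.015 and 0.035 m) or (horizontal distance between apple2_c and hollow3 below 0.012 m and z of apple2_c in the frame of hollow3 between 0.015 and 0.035 m) or (horizontal distance between apple3_c and hollow3 below 0.012 m and z of apple3_c in the frame of hollow3 between 0.015 and 0.035 m) or (horizontal distance between apple4_c and hollow3 below 0.012 m and z of apple4_c in the frame of hollow3 between 0.015 and 0.035 m)) and ((horizontal distance between apple1_c and hollow4 below 0.012 m and z of apple1_c in the frame of hollow4 between 0.015 and 0.035 m) or (horizontal distance between apple2_c and hollow4 below 0.012 m and z of apple2_c in the frame of hollow4 between 0.015 and 0.035 m) or (horizontal distance between apple3_c and hollow4 below 0.012 m and z of apple3_c in the frame of hollow4 between 0.015 and 0.035 m) or (horizontal distance between apple4_c and hollow4 below 0.012 m and z of apple4_c in the frame of hollow4 between 0.015 and 0.035 m)) and ((horizontal distance between apple1_c and hollow5 below 0.012 m and z of apple1_c in the frame of hollow5 between 0.015 and 0.035 m) or (horizontal distance between apple2_c and hollow5 below 0.012 m and z of apple2_c in the frame of hollow5 between 0.015 and 0.035 m) or (horizontal distance between apple3_c and hollow5 below 0.012 m and z of apple3_c in the frame of hollow5 between 0.015 and 0.035 m) or (horizontal distance between apple4_c and hollow5 below 0.012 m and z of apple4_c in the frame of hollow5 between 0.015 and 0.035 m)) and horizontal distance between apple5_c and hollow2 below 0.012 m and z of apple5_c in the frame of hollow2 between 0.015 and 0.035 m and horizontal distance between apple6_c and hollow6 below 0.012 m and z of apple6_c in the frame of hollow6 between 0.015 and 0.035 m and linear speed of each of apple1, apple2, apple3, apple4, apple5, apple6 below 0.02 m/s); the robot touches nothing.
It fails at once if an apple already in the tray is taken out or pushed more than 20 mm (distance of any of apple5_c, apple6_c from where it was at the start of the episode above 0.02 m).
It fails at once if a jar, funnel, bottle or can is shifted by more than 30 mm or tipped over (distance of any of jar_c, funnel_c, bottle_c, can_c from where it was at the start of the episode above 0.03 m).
It fails at once if an apple is dropped or knocked away (moves faster than 0.7 m/s, as after a fall of 25 mm, with no finger on it) ((linear speed of apple1 above 0.7 m/s and contact force between apple1 and the fingers below 0.1 N) or (linear speed of apple2 above 0.7 m/s and contact force between apple2 and the fingers below 0.1 N) or (linear speed of apple3 above 0.7 m/s and contact force between apple3 and the fingers below 0.1 N) or (linear speed of apple4 above 0.7 m/s and contact force between apple4 and the fingers below 0.1 N) or (linear speed of apple5 above 0.7 m/s and contact force between apple5 and the fingers below 0.1 N) or (linear speed of apple6 above 0.7 m/s and contact force between apple6 and the fingers below 0.1 N)).
It also fails if it takes over 72 s, if anything falls off the work surface, if the arm or the gripper's body presses on something with over 40 N, if the wrist force passes 120 N, or if a joint passes its speed limit or range.

## Working session

There is one attempt and no reset: what is moved stays moved. The work goes in short steps, each a Python script; the robot and the scene stay as the last script left them, time stands still between calls to the robot, and variables do not carry over. Pictures are saved under pics/ and viewed, on a budget of 10 in all, crops included, one or two more only if the job needs it, and the job is handed in when it is done.

```bash
ls; mkdir -p pics; python3 - <<'E'
from cell import ctrl
import cv2,numpy as np
for c in ("scene","top"):
    d=ctrl.capture(c); cv2.imwrite(f"pics/{c}0.png",d["image"][:,:,::-1]); np.savez(f"{c}0.npz",**d)
    print(c,-d["R"].T@d["t"])
    for q in ("apple1_c","rack","rack_lip","rack_upper_edge","rack_floor","crate","tray","hollow1","jar_c","funnel_c","bottle_c","can_c"):
        print(c,q,[(np.round(r["centre"],3).tolist(),round(r["score"],2)) for r in ctrl.look_for(c,q)][:8])
print(ctrl.read_state())
E
```

```text
pics
scene [ 0.7830629  -0.34399067  1.26680116]
scene apple1_c [([0.455, 0.14, 0.041], 0.66), ([0.528, -0.294, 0.023], 0.63)]
scene rack [([0.684, 0.29, 0.199], 0.9)]
scene rack_lip [([0.687, 0.292, 0.204], 0.73)]
scene rack_upper_edge [([0.685, 0.292, 0.206], 0.95), ([0.487, -0.258, 0.011], 0.22)]
scene rack_floor [([0.687, 0.292, 0.202], 0.93)]
scene crate [([0.613, 0.222, 0.069], 0.73), ([0.483, -0.258, 0.011], 0.59)]
scene tray [([0.578, -0.38, 0.06], 0.53)]
scene hollow1 [([0.526, -0.296, 0.021], 0.72), ([0.614, 0.222, 0.071], 0.64)]
scene jar_c [([0.399, -0.04, 0.111], 0.85)]
scene funnel_c [([0.742, -0.002, 0.026], 0.64)]
scene bottle_c [([0.753, -0.159, 0.156], 0.85)]
scene can_c [([0.333, 0.27, 0.018], 0.7)]
top [ 0.44025885 -0.02725006  1.09324151]
top apple1_c [([0.447, 0.146, 0.043], 0.9)]
top rack [([0.673, 0.305, 0.204], 0.86)]
top rack_lip [([0.676, 0.299, 0.2], 0.73), ([0.521, -0.284, 0.023], 0.26)]
top rack_upper_edge [([0.671, 0.302, 0.201], 0.7)]
top rack_floor [([0.677, 0.307, 0.205], 0.76), ([0.524, -0.282, 0.026], 0.47)]
top crate [([0.517, -0.283, 0.009], 0.94
[... 546 characters left out ...]
lock': 1.3, 'joint_pos': array([-1.21347314e+00,  4.93608552e-01,  1.34547958e+00,  6.47837856e-06,
        1.30248023e+00, -9.55032572e-02]), 'joint_velocities': array([-0.00083462, -0.00112845,  0.0008902 ,  0.0007546 , -0.00013914,
       -0.00176308]), 'joint_torque': array([ 3.75941498e-03, -8.78684449e+01, -3.82230055e+01,  7.08282413e-02,
        4.41154651e-02,  3.72484055e-05]), 'ee_pos': array([ 0.27345274, -0.56202539,  0.22491658]), 'orientation': array([1.16327065e-05, 9.74478028e-01, 2.24482902e-01, 4.68184871e-06]), 'wrist_force': array([ 0.69191801, -0.08217384,  0.44199305]), 'wrist_torque': array([ 0.03011113,  0.04294643, -0.01852508]), 'gripper_width': 1.0034059906969912}
```

View pics/scene0.png

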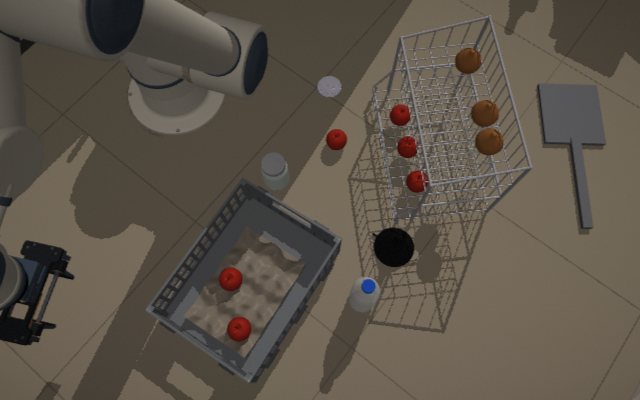

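View pics/top0.png

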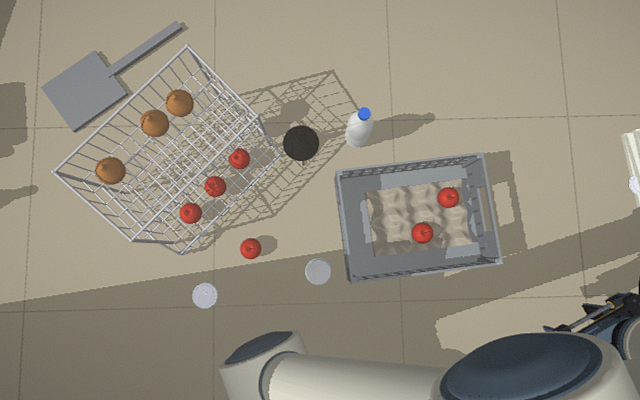

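The pictures show the rack's three apples at top (190,213), (215,187) and (239,159). The floor apple is at (251,248), and the tray apples are at (422,233) and (448,198). Next I'll turn these into metric positions.

```bash
cat > vis.py <<'E'
import numpy as np, cv2
def reds(d):
    h=cv2.cvtColor(d["image"],cv2.COLOR_RGB2HSV)
    m=(((h[...,0]<6)|(h[...,0]>172))&(h[...,1]>170)&(h[...,2]>60)).astype(np.uint8)
    m=cv2.morphologyEx(m,cv2.MORPH_CLOSE,np.ones((5,5)))
    n,l,s,c=cv2.connectedComponentsWithStats(m)
    return [(c[i],s[i]) for i in range(1,n) if s[i,4]>60], l
def ray(d,uv):
    C=-d["R"].T@d["t"]; v=d["R"].T@np.linalg.inv(d["mtx"])@[uv[0],uv[1],1]
    return C,v/np.linalg.norm(v)
def tri(rs):
    A=sum(np.eye(3)-np.outer(v,v) for C,v in rs); b=sum((np.eye(3)-np.outer(v,v))@C for C,v in rs)
    X=np.linalg.solve(A,b); return X,max(np.linalg.norm(np.cross(X-C,v)) for C,v in rs)
def cloud(d):
    v,u=np.mgrid[0:400,0:640]; z=d["z_map"]
    p=np.linalg.inv(d["mtx"])@np.stack([u.ravel(),v.ravel(),np.ones(u.size)])*z.ravel()
    w=(d["R"].T@(p-d["t"][:,None])).T.reshape(400,640,3); w[z<=0]=np.nan; return w
E
python3 - <<'E'
import numpy as np,cv2
from vis import *
D={c:dict(np.load(c+"0.npz")) for c in("scene","top")}
B={c:reds(D[c])[0] for c in D}
for c in D:
    W=cloud(D[c]);l=reds(D[c])[1]
    for k,(cc,s) in enumerate(B[c]):
        C,v=ray(D[c],cc); w=W[l==l[int(cc[1]),int(cc[0])]]; 
        print(c,cc.round(1),s,"z26:",(C+v*((0.026-C[2])/v[2])).round(3),"z48:",(C+v*((0.048-C[2])/v[2])).round(3),"med",np.nanmedian(w,0).round(3))
for a,_ in B["scene"]:
    for b,_ in B["top"]:
        X,e=tri([ray(D["scene"],a),ray(D["top"],b)])
        if e<0.006 and 0<X[2]<.08: print(a.round(),b.round(),X.round(4),round(e,4))
for c in D:
    P=cloud(D[c]).reshape(-1,3);P=P[~np.isnan(P[:,0])]
    q=P[(abs(P[:,0]-.52)<.27)&(abs(P[:,1]+.285)<.27)]
    t=q[(q[:,2]>.113)&(q[:,2]<.126)&(q[:,0]>.3)&(q[:,1]<-.07)]
    print(c,"crate top",len(t),cv2.minAreaRect(t[:,:2].astype(np.float32)))
    r=P[(abs(P[:,0]-.68)<.3)&(abs(P[:,1]-.3)<.3)]
    for lo,hi in((.25,.27),(.29,.315),(.19,.205)):
        t=r[(r[:,2]>lo)&(r[:,2]<hi)]; print(" rack",lo,len(t),cv2.minAreaRect(t[:,:2].astype(np.float32)))
    # height raster around the crate
    print(" floor z", np.median(P[(P[:,2]<.01)&(P[:,2]>-.01)][:,2]))
E
```

```text
scene [399.8 114.8] [390 105  20  21 316] z26: [0.54  0.31  0.026] z48: [0.544 0.298 0.048] med [0.548 0.288 0.067]
scene [336. 139.] [327 129  19  21 317] z26: [0.448 0.147 0.026] z48: [0.454 0.138 0.048] med [0.454 0.139 0.045]
scene [406.8 146.8] [398 137  18  21 307] z26: [0.609 0.244 0.026] z48: [0.612 0.233 0.048] med [0.614 0.224 0.067]
scene [416.9 180.9] [407 171  21  21 341] z26: [0.685 0.181 0.026] z48: [0.687 0.171 0.048] med [0.689 0.16  0.067]
scene [230.3 279. ] [219 268  23  23 413] z26: [ 0.475 -0.306  0.026] z48: [ 0.48  -0.307  0.048] med [ 0.483 -0.307  0.059]
scene [238.9 328.7] [228 317  23  24 443] z26: [ 0.568 -0.381  0.026] z48: [ 0.572 -0.381  0.048] med [ 0.573 -0.381  0.059]
top [235.  158.8] [229 151  13  17 125] z26: [0.691 0.184 0.026] z48: [0.686 0.18  0.048] med [0.68  0.176 0.071]
top [209. 186.] [205 178  10  18  86] z26: [0.618 0.255 0.026] z48: [0.614 0.249 0.048] med [0.611 0.243 0.07 ]
top [447.3 197.5] [438 188  20  19 287] z26: [ 0.571 -0.387  0.026] z48: [ 0.569 -0.379  0.048] med [ 0.567 -0.375  0.062]
top [185.  213.3] [180 204  12  19 102]
[... 933 characters left out ...]
1145), 43.985538482666016)
 rack 0.19 1887 ((0.6683784127235413, 0.2922447919845581), (0.20156702399253845, 0.3780639171600342), 44.88895034790039)
 floor z -0.0002540209943672702
top crate top 1708 ((0.5724148750305176, -0.27313750982284546), (0.3950972557067871, 0.37465572357177734), 5.3304524421691895)
 rack 0.25 1696 ((0.6696251034736633, 0.29214558005332947), (0.2016102522611618, 0.3762457072734833), 44.91545486450195)
 rack 0.29 824 ((0.7178567051887512, 0.3393746614456177), (0.07227857410907745, 0.3773730397224426), 45.3604621887207)
 rack 0.19 1880 ((0.6695828437805176, 0.29223814606666565), (0.2017742097377777, 0.37685367465019226), 44.775917053222656)
 floor z 0.0010503397120082587
```

```bash
python3 - <<'E'
import numpy as np,cv2
from scipy.optimize import least_squares
from vis import *
D={c:dict(np.load(c+"0.npz")) for c in("scene","top")}
seeds=dict(floor=(.445,.148,.026),rL=(.5435,.311,.048),rM=(.613,.248,.048),rR=(.686,.178,.048),t2=(.477,-.306,.04),t6=(.57,-.381,.04))
# apple = ellipsoid 28/28/25 at known height: fit the depth points nearby, robustly
for n,s in seeds.items():
    s=np.array(s); o=[]
    for c in D:
        P=cloud(D[c]).reshape(-1,3); col=D[c]["image"].reshape(-1,3).astype(int)
        k=(col[:,0]>1.8*col[:,1])&(np.linalg.norm(P[:,:2]-s[:2],axis=1)<.036)&(P[:,2]>s[2]-.02)&(P[:,2]<s[2]+.035)
        q=P[k]
        f=lambda p:(np.linalg.norm((q-[p[0],p[1],p[2]])/[.028,.028,.025],axis=1)-1)*.027
        r=least_squares(f,s,loss="soft_l1",f_scale=.002); o.append(r.x); print(n,c,k.sum(),r.x.round(4),"rms",np.sqrt((f(r.x)**2).mean()).round(4))
    print("   mean",np.mean(o,0).round(4))
yaw=np.radians(6)
for c in D:
    P=cloud(D[c]).reshape(-1,3);P=P[~np.isnan(P[:,0])]
    for yd in (5.,5.7,6.4):
        y=np.radians(yd);e=np.array([[np.cos(y),np.sin(y)],[-np.sin(y),np.cos(y)]])
        L=(P[:,:2]-[.52,-.29])@e.T
        k=(P[:,2]>.112)&(P[:,2]<.125)&(abs(L[:,0])<.165)&(abs(L[:,1])<.21); q=L[k]
        print(c,yd,"crate rim pct",np.percentile(q[:,0],[1,99]).round(4),np.percentile(q[:,1],[1,99]).round(4))
    k=(P[:,2]>.016)&(P[:,2]<.04)&(abs(L[:,0])<.12)&(abs(L[:,1])<.165)
    print(c,"tray",k.sum(),cv2.minAreaRect(P[k][:,:2].astype(np.float32)),np.percentile(L[k],[1,99],axis=0).round(4).tolist())
E
```

```text
floor scene 335 [0.4478 0.1455 0.0267] rms 0.0025
floor top 314 [0.4493 0.1453 0.0284] rms 0.0023
   mean [0.4486 0.1454 0.0276]
rL scene 253 [0.5436 0.2975 0.0485] rms 0.0028
rL top 282 [0.5452 0.2972 0.0499] rms 0.0022
   mean [0.5444 0.2974 0.0492]
rM scene 246 [0.6122 0.234  0.0483] rms 0.0029
rM top 268 [0.6139 0.2334 0.0499] rms 0.0025
   mean [0.613  0.2337 0.0491]
rR scene 319 [0.6856 0.1708 0.0488] rms 0.0026
rR top 305 [0.6869 0.1706 0.05  ] rms 0.0023
   mean [0.6862 0.1707 0.0494]
t2 scene 429 [ 0.4768 -0.3069  0.0405] rms 0.0024
t2 top 333 [ 0.4786 -0.3077  0.0421] rms 0.0023
   mean [ 0.4777 -0.3073  0.0413]
t6 scene 462 [ 0.5693 -0.3811  0.0403] rms 0.0025
t6 top 333 [ 0.5709 -0.3817  0.0419] rms 0.0025
   mean [ 0.5701 -0.3814  0.0411]
scene 5.0 crate rim pct [-0.1452  0.1367] [-0.1735  0.1969]
scene 5.7 crate rim pct [-0.1448  0.1357] [-0.1731  0.1965]
scene 6.4 crate rim pct [-0.1452  0.137 ] [-0.1736  0.1969]
scene tray 6384 ((0.5197864174842834, -0.3121052384376526), (0.17760111391544342, 0.2811333239078522), 5.980978012084961) [[-0.089, -0.1403], [0.085, 0.1154]]
top 5.0 crate rim pct [-0.1435  0.138 ] [-0.1744  0.1964]
top 5.7 crate rim pct [-0.1425  0.137 ] [-0.1739  0.1959]
top 6.4 crate rim pct [-0.1433  0.1382] [-0.1742  0.1966]
top tray 5296 ((0.5376625061035156, -0.30489131808280945), (0.20943784713745117, 0.29184234142303467), 6.128776550292969) [[-0.0874, -0.1405], [0.0859, 0.1165]]
```

```bash
cat > plan.py <<'E'
import numpy as np
from scipy.spatial.transform import Rotation as Ro
Z=np.array([0,0,1.])
def pose(az,tilt,s=1,side=0):
    """tool leaning back by tilt along azimuth az (deg), closing axis horizontal, then rolled sideways by side; returns quat wxyz and approach axis"""
    a,t=np.radians([az,tilt]); d=np.array([np.cos(a),np.sin(a),0])
    z=np.sin(t)*d-np.cos(t)*Z; y=s*np.cross(Z,d)
    R=np.column_stack([np.cross(y,z),y,z])
    R=Ro.from_rotvec(np.radians(side)*d).as_matrix()@R
    q=Ro.from_matrix(R).as_quat(); return q[[3,0,1,2]],R[:,2]
RY,TY=44.85,6.0
ap=dict(L=(.5444,.2974,.049),M=(.613,.2337,.049),R=(.6862,.1707,.049),F=(.4486,.1454,.027))
ap={k:np.array(v) for k,v in ap.items()}
th=dict(L=20,M=0,R=-25); TC=np.array([.5197,-.3026,.008])
c,s_=np.cos(np.radians(TY)),np.sin(np.radians(TY))
hol={k:TC+[c*x-s_*y,s_*x+c*y,.005] for k,(x,y) in {1:(-.042,.084),3:(-.042,-.084),4:(.042,.084),5:(.042,0)}.items()}
E
python3 - <<'E'
from cell import ctrl
from plan import *
for s in (1,-1):
    print("s",s)
    for k in "LMR":
        for t in(38,42):
            q,z=pose(RY+th[k],t,s)
            for b in(.002,.13):
                j=ctrl.solve_ik(ap[k]-z*b,q); print(k,t,b,None if j is None else j.round(2))
    for h in(1,4,5):
      q,z=pose(TY,20,s)
      for dz in(.03,.17):
        j=ctrl.solve_ik(hol[h]+[0,0,dz],q); print(h,dz,None if j is None else j.round(2))
    for az in(0,45): 
        q,z=pose(az,0,s); j=ctrl.solve_ik(ap["F"]-z*.002,q); print("F",az,None if j is None else j.round(2))
    for side in(-4,4):
        q,z=pose(TY-90,0,s,side); j=ctrl.solve_ik(hol[3]+[0,0,.03],q); print("3",side,z.round(3),None if j is None else j.round(2))
print(hol,ctrl.read_state()["clock"])
E
```

```text
s 1
L 38 0.002 [0.1  0.7  1.95 1.39 0.57 2.44]
L 38 0.13 [-0.06  0.46  1.99  1.05  0.72  2.69]
L 42 0.002 [0.07 0.73 1.98 1.54 0.63 2.25]
L 42 0.13 [-0.12  0.49  2.04  1.19  0.75  2.49]
M 38 0.002 [0.05 0.7  1.94 1.62 0.42 2.47]
M 38 0.13 [-0.08  0.45  2.03  1.21  0.52  2.81]
M 42 0.002 [0.03 0.73 1.98 1.84 0.5  2.22]
M 42 0.13 [-0.13  0.48  2.09  1.46  0.56  2.51]
R 38 0.002 [0.08 0.71 1.87 2.06 0.18 2.43]
R 38 0.13 None
R 42 0.002 [0.07 0.73 1.92 2.45 0.29 2.03]
R 42 0.13 [0.01 0.48 2.08 2.06 0.25 2.38]
1 0.03 [-0.73  0.58  2.03  0.74  0.38 -3.08]
1 0.17 [-0.73  0.3   1.9   0.39  0.74 -2.67]
4 0.03 [-0.6   0.62  1.87  0.55  0.44 -2.75]
4 0.17 [-0.6   0.39  1.75  0.33  0.76 -2.49]
5 0.03 [-0.72  0.66  1.74  0.5   0.55 -2.8 ]
5 0.17 [-0.72  0.45  1.63  0.34  0.85 -2.59]
F 0 [ 0.19  0.6   1.91 -0.    0.63 -1.38]
F 45 [ 0.19  0.6   1.91 -0.    0.63 -2.17]
3 -4 [-0.069 -0.007 -0.998] [-0.74  0.72  1.47 -0.06  0.99 -0.81]
3 4 [ 0.069  0.007 -0.998] [-0.8   0.69  1.56  0.07  0.85 -0.95]
s -1
L 38 0.002 [ 0.1   0.7   1.95  1.39  0.57 -0.71]
L 38 0.13 [-0.06  0.46  1.99  1.05  0.72 -0.45]
L
[... 478 characters left out ...]
0.76]
1 0.03 [-0.73  0.58  2.03  0.74  0.38  0.06]
1 0.17 [-0.73  0.3   1.9   0.39  0.74  0.48]
4 0.03 [-0.6   0.62  1.87  0.55  0.44  0.39]
4 0.17 [-0.6   0.39  1.75  0.33  0.76  0.66]
5 0.03 [-0.72  0.66  1.74  0.5   0.55  0.35]
5 0.17 [-0.72  0.45  1.63  0.34  0.85  0.55]
F 0 [ 0.19  0.6   1.91 -0.    0.63  1.76]
F 45 [ 0.19  0.6   1.91 -0.    0.63  0.97]
3 -4 [-0.069 -0.007 -0.998] [-0.74  0.72  1.47 -0.06  0.99  2.33]
3 4 [ 0.069  0.007 -0.998] [-0.8   0.69  1.56  0.07  0.85  2.19]
{1: array([ 0.46914969, -0.22345036,  0.013     ]), 3: array([ 0.48671047, -0.39053003,  0.013     ]), 4: array([ 0.55268953, -0.21466997,  0.013     ]), 5: array([ 0.56146992, -0.2982098 ,  0.013     ])} 1.3
```

```bash
cat > act.py <<'E'
from cell import ctrl
from plan import *
def say(m): 
    s=ctrl.read_state(); print(m,"t%.1f"%s["clock"],"w%.3f"%s["gripper_width"],s["ee_pos"].round(4),"F",s["wrist_force"].round(1))
def pick(c,az,tilt,s,opening,off=.002,back=.13,start_open=True):
    q,z=pose(az,tilt,s)
    ctrl.move_gripper(opening)
    ctrl.move_to(c-z*back,q); ctrl.move_l(c-z*off,vel=.12); say("at")
    ctrl.move_gripper(.3,grip_force=12); say("gripped")
    ctrl.move_l(c-z*back,vel=.13); say("lifted")
def place(h,az,tilt,s,side=0,off=.002,hc=.028,rel=.74):
    q,z=pose(az,tilt,s,side); p=h+[0,0,hc]-z*off
    ctrl.move_to(p+[0,0,.15],q); say("above")
    ctrl.move_l(p+[0,0,.02],vel=.15); ctrl.move_l(p,vel=.03); say("down")
    ctrl.move_gripper(rel); say("open")
    ctrl.move_l(p+[0,0,.15],vel=.15); say("up")
E
python3 - <<'E'
from act import *
pick(ap["F"],90,0,-1,1.0)
E
```

```text
at t5.3 w1.003 [0.4489 0.1455 0.0295] F [ 0.  -0.2  0.9]
gripped t6.0 w0.590 [0.4487 0.1454 0.029 ] F [0.4 0.7 2. ]
lifted t7.1 w0.591 [0.4482 0.1453 0.1564] F [ 0.8  0.4 -1.9]
```

```bash
python3 - <<'E'
from act import *
ctrl.move_l([.448,.145,.21],vel=.15)
place(hol[3],TY-90,0,1,side=-4)
import cv2
q,z=pose(RY+th["M"],42,-1); ctrl.move_gripper(.85); ctrl.move_to(ap["M"]-z*.15,q); say("pre M")
d=ctrl.capture("top"); cv2.imwrite("pics/top1.png",d["image"][:,:,::-1])
np.savez("top1.npz",**d)
E
```

```text
above t9.6 w0.595 [ 0.4873 -0.3895  0.1931] F [-0.3 -0.1 -1.6]
down t11.4 w0.587 [ 0.487  -0.3907  0.0432] F [-1.3 -0.   5.8]
open t11.8 w0.692 [ 0.4839 -0.3907  0.0431] F [-22.6  -4.4  15.6]
up t12.9 w0.738 [ 0.4865 -0.3902  0.192 ] F [-0.6 -0.  -0.4]
pre M t15.3 w0.851 [0.5424 0.1625 0.1606] F [-0.1 -0.   0. ]
```

View pics/top1.png

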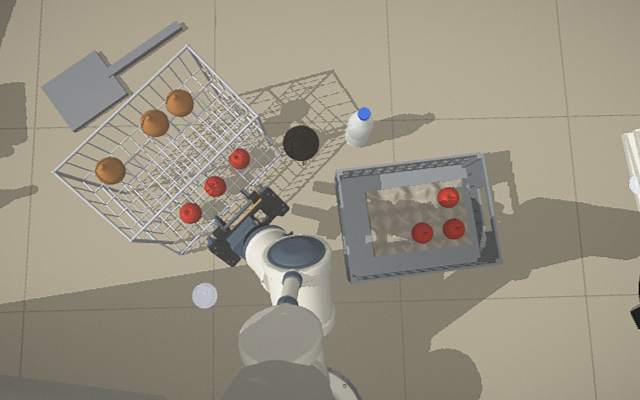

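The floor apple now sits in hollow 3, at (454,229) in the picture. Opening pushed against something (22 N), so I'll check the tray apples for shift, then use a slightly higher grip and a smaller release opening.

```bash
cat >> vis.py <<'E'
def apple_fit(d,s):
    from scipy.optimize import least_squares
    s=np.array(s);P=cloud(d).reshape(-1,3);col=d["image"].reshape(-1,3).astype(int)
    q=P[(col[:,0]>1.8*col[:,1])&(np.linalg.norm(P[:,:2]-s[:2],axis=1)<.036)&(abs(P[:,2]-s[2]-.008)<.028)]
    if len(q)<60: return None
    f=lambda p:(np.linalg.norm((q-p)/[.028,.028,.025],axis=1)-1)*.027
    return least_squares(f,s,loss="soft_l1",f_scale=.002).x.round(4)
E
python3 - <<'E'
from act import *
from vis import apple_fit
d=dict(np.load("top1.npz")); 
for s in ((.477,-.307,.041),(.570,-.381,.041),hol[3]+[0,0,.028],ap["M"],ap["L"],ap["R"]): print(np.round(s,4),apple_fit(d,s))
pick(ap["M"],RY,42,-1,.85,off=.005,back=.15)
d=ctrl.capture("scene");np.savez("s2.npz",**d)
import cv2; cv2.imwrite("pics/s2.png",d["image"][:,:,::-1])
E
```

```text
[ 0.477 -0.307  0.041] [ 0.4788 -0.3073  0.0419]
[ 0.57  -0.381  0.041] [ 0.5708 -0.3819  0.0416]
[ 0.4867 -0.3905  0.041 ] [ 0.4868 -0.3913  0.0423]
[0.613  0.2337 0.049 ] [0.614  0.2336 0.05  ]
[0.5444 0.2974 0.049 ] [0.5456 0.2972 0.0501]
[0.6862 0.1707 0.049 ] [0.6868 0.1707 0.0499]
at t17.2 w0.849 [0.6106 0.2311 0.0532] F [0.2 0.1 0.6]
gripped t17.7 w0.597 [0.6108 0.2313 0.0529] F [ 0.1 -1.6  3.6]
lifted t18.9 w0.596 [0.5418 0.1631 0.1602] F [-0.4 -0.1 -0.5]
```

View pics/s2.png

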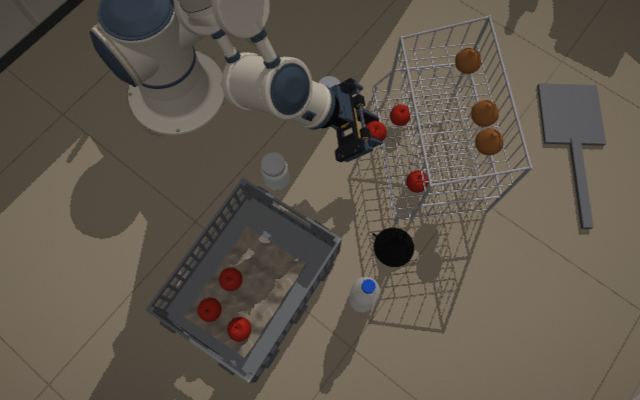

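All six apples are where they should be, and the middle rack apple is held, at (377,131). I'll place it in hollow 5.

```bash
python3 - <<'E'
from act import *
p=ctrl.read_state()["ee_pos"]; ctrl.move_l(p+[0,0,.07],vel=.15)
place(hol[5],TY,14,-1,off=.005,hc=.029,rel=.67)
d=ctrl.capture("scene");np.savez("s3.npz",**d)
from vis import apple_fit
for s in ((.477,-.307,.041),(.570,-.381,.041),hol[3]+[0,0,.028],hol[5]+[0,0,.028]): print(np.round(s,4),apple_fit(d,s))
E
```

```text
above t21.3 w0.597 [ 0.5603 -0.2973  0.1966] F [-0.7  0.5 -1.3]
down t23.1 w0.600 [ 0.5605 -0.2983  0.047 ] F [-0.7  1.4  7.7]
open t23.5 w0.675 [ 0.5603 -0.2984  0.0467] F [ 1.4 -0.5  0.5]
up t24.6 w0.669 [ 0.5598 -0.298   0.196 ] F [-0.7 -0.3 -0.8]
[ 0.477 -0.307  0.041] [ 0.4769 -0.305   0.0423]
[ 0.57  -0.381  0.041] [ 0.5694 -0.381   0.0404]
[ 0.4867 -0.3905  0.041 ] [ 0.4852 -0.3906  0.0417]
[ 0.5615 -0.2982  0.041 ] [ 0.5571 -0.2986  0.0416]
```

```bash
python3 - <<'E'
from act import *
pick(ap["R"],RY+th["R"],42,-1,.85,off=.005,back=.15)
p=ctrl.read_state()["ee_pos"]; ctrl.move_l(p+[0,0,.07],vel=.15); say("raised")
d=ctrl.capture("scene");np.savez("s4.npz",**d)
import cv2; cv2.imwrite("pics/s4.png",d["image"][:,:,::-1])
E
```

```text
at t28.1 w0.847 [0.6829 0.1694 0.0533] F [0.7 0.3 0.7]
gripped t28.6 w0.592 [0.6832 0.1696 0.0529] F [-0.8  0.3  2.3]
lifted t29.9 w0.593 [0.5918 0.1366 0.1604] F [-0.7  0.2 -1.4]
raised t30.8 w0.595 [0.5916 0.1367 0.2298] F [-0.5 -0.2 -0.6]
```

View pics/s4.png

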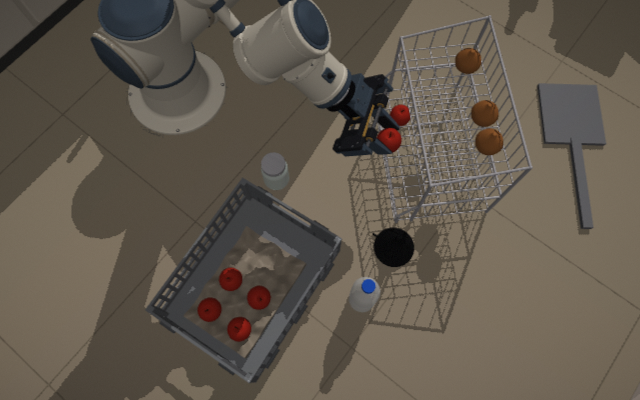

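The right rack apple is held, at (390,139), and four apples are in the tray. I'll place it in hollow 4 and then pick the last one.

```bash
python3 - <<'E'
from act import *
from vis import apple_fit
place(hol[4],TY,14,-1,off=.005,hc=.029,rel=.67)
d=ctrl.capture("scene")
for s in (hol[3]+[0,0,.028],hol[5]+[0,0,.028],hol[4]+[0,0,.028]): print(np.round(s,4),apple_fit(d,s))
pick(ap["L"],RY+th["L"],42,-1,.85,off=.005,back=.15)
p=ctrl.read_state()["ee_pos"]; ctrl.move_l(p+[0,0,.07],vel=.15); say("raised")
E
```

```text
above t32.2 w0.591 [ 0.5516 -0.2137  0.1966] F [ 0.1 -0.1  0.1]
down t34.0 w0.596 [ 0.5519 -0.215   0.0471] F [0.3 0.3 8.1]
open t34.4 w0.669 [ 0.5515 -0.2148  0.0467] F [0.5 0.9 0.3]
up t35.5 w0.672 [ 0.551  -0.2146  0.196 ] F [ 0.1 -0.2 -0.4]
[ 0.4867 -0.3905  0.041 ] [ 0.4853 -0.3908  0.0404]
[ 0.5615 -0.2982  0.041 ] [ 0.5572 -0.2984  0.042 ]
[ 0.5527 -0.2147  0.041 ] [ 0.5482 -0.2153  0.0421]
at t39.0 w0.849 [0.543  0.2941 0.0531] F [-0.7 -0.5 -0.7]
gripped t39.4 w0.594 [0.5432 0.2943 0.0529] F [ 0.6 -1.3  3.4]
lifted t40.7 w0.594 [0.5017 0.2068 0.1601] F [-0.4  0.9 -1.5]
raised t41.3 w0.597 [0.5014 0.207  0.2294] F [ 0.6  0.1 -1.6]
```

```bash
python3 - <<'E'
from act import *
from vis import apple_fit
place(hol[1]+[.002,0,0],TY,14,-1,off=.005,hc=.029,rel=.67)
ctrl.move_joints([.6,.1,1.35,0,1.3,0]); say("away")
import cv2
for c in("scene","top"):
    d=ctrl.capture(c); cv2.imwrite(f"pics/{c}5.png",d["image"][:,:,::-1])
    for n,h in (("1",hol[1]),("3",hol[3]),("4",hol[4]),("5",hol[5]),("2",np.array([.4777,-.3073,.013])),("6",np.array([.5701,-.3814,.013]))): print(c,n,(h+[0,0,.028]).round(4),apple_fit(d,h+[0,0,.028]))
    for q in("jar_c","funnel_c","bottle_c","can_c"): print(q,[(np.round(r["centre"],3).tolist()) for r in ctrl.look_for(c,q)][:1])
E
```

```text
above t42.9 w0.598 [ 0.47   -0.2228  0.1965] F [ 0.3 -0.2 -1. ]
down t44.7 w0.594 [ 0.4697 -0.2231  0.0467] F [-1.6  3.7  6.7]
open t45.1 w0.672 [ 0.47   -0.2236  0.0467] F [-0.2  0.7 -0.5]
up t46.2 w0.671 [ 0.4695 -0.2233  0.1961] F [ 0.1  0.4 -0.4]
away t48.6 w0.671 [0.4502 0.3794 0.4634] F [-0.  -0.1  0.2]
scene 1 [ 0.4691 -0.2235  0.041 ] [ 0.4653 -0.2238  0.0414]
scene 3 [ 0.4867 -0.3905  0.041 ] [ 0.4849 -0.3907  0.0408]
scene 4 [ 0.5527 -0.2147  0.041 ] [ 0.5486 -0.2148  0.042 ]
scene 5 [ 0.5615 -0.2982  0.041 ] [ 0.5572 -0.2984  0.0418]
scene 2 [ 0.4777 -0.3073  0.041 ] [ 0.477  -0.3068  0.0402]
scene 6 [ 0.5701 -0.3814  0.041 ] [ 0.5694 -0.3815  0.0403]
jar_c [[0.4, -0.041, 0.107]]
funnel_c [[0.74, -0.002, 0.028]]
bottle_c [[0.749, -0.158, 0.154]]
can_c [[0.333, 0.264, 0.017]]
top 1 [ 0.4691 -0.2235  0.041 ] [ 0.467  -0.2245  0.0431]
top 3 [ 0.4867 -0.3905  0.041 ] [ 0.4865 -0.3916  0.0423]
top 4 [ 0.5527 -0.2147  0.041 ] [ 0.5497 -0.2157  0.0433]
top 5 [ 0.5615 -0.2982  0.041 ] [ 0.559  -0.2988  0.0432]
top 2 [ 0.4777 -0.3073  0.041 ] [ 0.4784 -0.3073  0.0418]
top 6 [ 0.5701 -0.3814  0.041 ] [ 0.5707 -0.3817  0.0417]
jar_c [[0.393, -0.032, 0.105]]
funnel_c [[0.728, 0.012, 0.026]]
bottle_c [[0.736, -0.139, 0.146]]
can_c [[0.332, 0.269, 0.019]]
```

View pics/scene5.png

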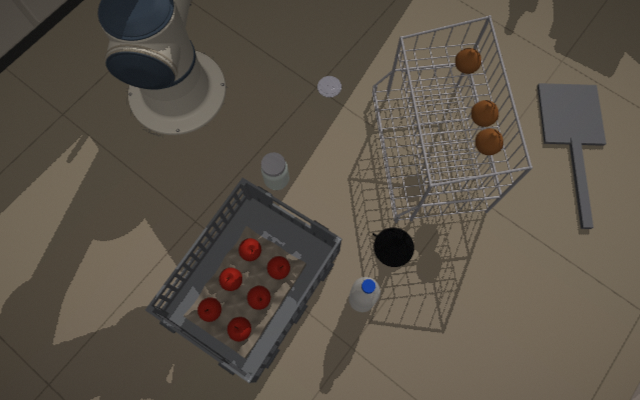

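All six apples are seated within about 5 mm, and the bystanders haven't moved. I'm handing in the job.

```bash
python3 -c "
from cell import ctrl
ctrl.finish_job(); print(ctrl.read_state()['clock'])"
```

```text
the job is handed in; nothing more can be done
the job is handed in; nothing more can be done
```

I put the floor apple in hollow 3 and the three rack apples in hollows 5, 4 and 1, then moved the arm clear and handed in at about 49 s of the 72 s allowed. No verdict was reported.

- **Apples:** the last pictures from both cameras show one apple in each hollow. The four I placed are within about 5 mm of their hollow centres (the limit is 12 mm), with centres about 28–30 mm above the bottoms. The two that were already in the tray moved less than 1.5 mm.
- **Speed:** I did not measure apple speeds. Fits from successive pictures agree to within about 2 mm, so they looked at rest.
- **Other objects:** the jar, funnel, bottle and can were found within about 6 mm of where they started, which is close to the networks' own error of about 4 mm.
- **Anomalies:**
  - While releasing the apple in hollow 3, a finger pressed on something, probably the tray's rim, with about 22 N. It moved no apples, and I used a higher grip and smaller opening after that.
  - The apples in hollows 1, 4 and 5 sit 2–4 mm toward the robot, probably because I set them down tilted.

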